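# Change the plotter from cutting to drawing

### The job

The two-headed plotter on the bench has just finished cutting and is to draw on the black plate next. First raise the cutter fully by lifting its lever (the head with the short, thick steel tool), then lower the pen fully by pressing down its lever (the head with the long slim pen), and let go of both.

Things in the scene. Friction and masses are not known exactly. Their poses are not given: they have to be found in the camera images.
- cutter_grip (a point): Centre of the white grip ending the cutter head's lever: 30 mm long, 14 wide, 14 high. Axes turn with the lever: x runs along it from the grip to its pivot, 90 mm away, 115 mm above the bench; y is the pivot's axis, level. The lever juts from the head's front towards the robot. The cutter is a stubby steel cylinder 30 mm across, 42 mm beside the lever (-y), its top within 15 mm of the head's top.
- pen_grip (a point): Same point on the pen head's lever; lever and axes as on the other. The pen is a slim white rod 12 mm across, 42 mm beside the lever (-y), standing 30 to 55 mm above the head. Heads: grey boxes 76 mm wide, front face 18 mm behind the pivot, top 165 mm above the bench. Which head is left or right varies; levers are 150 mm or more apart. The plotter bed under them is 25 mm above the bench.
- cutter_lever (a joint): Cutter lever's angle, rad: 0 = fully raised (stop; lever points 0.4 rad above level, cutter up), 0.8 = fully lowered (stop; 0.4 rad below level, cutter on the plate). It starts lowered. It takes 2 to 3 N at the grip to move and stays where it is left; the cutter moves with it.
- pen_lever (a joint): Pen lever's angle, rad, same meaning and stiffness: 0 = fully raised, 0.8 = fully lowered (pen on the plate). It starts raised.

How it is judged (in metres and radians):
On the way, in this order (a step that is already met when the one before it is completed fails the run):
1. the cutter lever is raised (value of joint cutter_lever below 0.18 rad), for 0.2 s.
2. then the pen lever is lowered, the cutter still raised (value of joint pen_lever above 0.62 rad and value of joint cutter_lever below 0.18 rad), for 0.2 s.
At the end, for the whole second after the job is handed in: The cutter lever is within 0.18 rad (10 degrees) of its raised stop and the pen lever within 0.18 rad of its lowered stop, both left so; the cutter was raised before the pen was lowered (all of step 2); the robot touches nothing.
It also fails if it takes over 48 s, if anything falls off the work surface, if the arm or the gripper's body presses on something with over 40 N, if the wrist force passes 120 N, or if a joint passes its speed limit or range.

### The arm

A 6-joint arm with a two-finger parallel gripper is mounted at the origin on the work surface. World frame = base frame: x ahead of the robot, y to its left, z up, the work surface at z = 0. Lengths are in m, angles in degrees, forces in N, time in s.
With the tool pointing down it reaches from about 0.425 to 0.95 m from the base axis. Payload 14.7 kg.
Tool frame: the origin (TCP) lies at the very end of the fingers, on their centre line; the grasp point (between the pads) lies 19 mm behind it (r.tcp_to_grasp is the distance from the TCP to the grasp point, in m); x points along the fingers, y is the direction in which the jaws open and shut, and the axes are right-handed (so a half turn about x gives the same grasp; the last joint's range is limited). The gripper opens to 85 mm and grips with 20 to 120 N. Pads are 22 mm wide; open, the fingers measure 114 mm over their backs; the gripper's body (76 mm by 85 mm) begins 54 mm behind the grasp point. The pads swing forward as they close: fully open they stand 13 mm farther back than shut.
Start: joints at [73.304, 27.513, 91.461, -0, 61.026, -2.67], TCP at [0.158, 0.631, 0.231] pointing down, gripper open.
Joint ranges: [-157.49, 157.49], [-46.99, 117.5], [13.45, 153.17], [-89.5, 269.5], [5.16, 153.95], [-167.48, 167.48]. Speed limits (degrees/s): [108.29, 108.29, 136.94, 172.46, 172.46, 172.46].

### API

Orientations are given as [roll, pitch, yaw] about the fixed x, y, z axes, in that order (R = Rz(yaw) Ry(pitch) Rx(roll)).
In Python, from rig import r gives the robot as it stands.
- The arm moves only by the tool move_arm, never from a script. Its argument "increments" is text: rows parted by semicolons, each of 5 numbers parted by spaces: the opening, from -1 (shut) to 1 (fully open), so that 0 is half open, then the shift along the tool's x, y, z in mm, then the turn about the tool's x in rad. In form: gripper tx ty tz turn; .... A call has exactly 10 rows; each row is the pose to reach, as a shift and turn from the pose measured when the call began, along the tool's axes at that moment; what a row does not reach only later rows make up. A row lasts 1/12 s, in which the tool goes at most 41.7 mm and 7.16 degrees, less where a joint would pass 70% of its speed; a pose out of reach is approached as far as the arm can. A call with a gripper value outside its range is refused whole. The fingers move at their own pace and stop on an object; "squeeze" is the grip in N (left out, the last holds). Time passes only in rows, so rows that repeat a pose let the fingers close, or fill a call up. It gives the time, the measured TCP pose, the force and the opening at its end, in the units of the state.
- r.get_state(): the state, without advancing time (a new reading comes with each control period).
- r.snapshot(name): name is "scene" or "top" or "wrist"; returns a dict with "pixels" (480x640x3 uint8, red, green, blue), "range_z" (480x640 float32, m along the optical axis (not along the pixel's ray), 0 where there is no reading), "mtx" (3x3 intrinsics, pixels), "k1" (the pictures are not rectified: a ray, as slopes to the right and down, at radius r is drawn at 1 + k1 r^2 times it, then the intrinsics apply), "R" (3x3) and "t" (3): a world point X has camera coordinates R X + t. Camera axes: x right, y down, z forward; pixel columns grow to the right and rows downward; lengths in m; the calibration is good to about 2 mm. A picture is of the moment at which its call begins.
- r.close_job(): hands the job in, once; it reports no verdict.
The state is a dict: "time_s": time; "qpos": joint angles; "qd": joint speeds; "effort": joint torques, N m; "tool_pos": TCP position; "tcp_rot": TCP orientation; "wrist_force": force on the tool from outside, world axes, zero at the start; "moment": the same for the moment, N m; "finger_gap": finger opening in m.
Only numpy, scipy, OpenCV 4.12 (cv2) and the standard library are available. Lean on these libraries where they do the work, as an engineer would, in place of code of your own. Each camera call takes 0.05 s, during which the arm holds its last target. There are 200 camera calls.

## Working session

There is one attempt and no reset: what is moved stays moved. The work goes in short steps, Python scripts to look and compute and a tool call to move; the robot and the scene stay as the last step left them, time stands still between calls to the robot, and variables do not carry over. Pictures are saved under pics/ and viewed, about 8 in all and at most 12, crops included, and the job is handed in when it is done.

Besides the shell and the picture viewer there is one more tool, called as name(argument=value, ...) on one line, values as JSON. move_arm: Moves the arm, as the interface text tells. Its arguments: {"type":"object","properties":{"increments":{"type":"string"},"squeeze":{"type":"number"}},"required":["increments"]}

```bash
mkdir -p pics
cat > h.py <<'E'
import numpy as np, cv2
from rig import r
def cloud(s):
    h,w=s["range_z"].shape
    u,v=np.meshgrid(np.arange(w),np.arange(h))
    p=np.stack([u,v],-1).reshape(-1,1,2).astype(np.float64)
    n=cv2.undistortPoints(p,s["mtx"],np.array([s["k1"],0,0,0.])).reshape(h,w,2)
    z=s["range_z"][...,None]
    c=np.concatenate([n*z,z],-1)
    return (c-s["t"])@s["R"]
def save(s,n): cv2.imwrite("pics/"+n,s["pixels"][...,::-1])
E
python3 - <<'E'
from h import *
a=r.snapshot("scene");b=r.snapshot("top")
save(a,"s1.png");save(b,"t1.png")
np.savez("a.npz",**a);np.savez("b.npz",**b)
print(r.get_state()); print(a["k1"],b["k1"])
E
```

```text
{'time_s': 0.1, 'qpos': array([ 7.33045047e+01,  2.75479242e+01,  9.14929255e+01,  8.99475824e-04,
        6.10278649e+01, -2.66792732e+00]), 'qd': array([ 0.09650282, -0.00951896, -0.14483065,  0.05734823, -0.03112953,
        0.08112165]), 'effort': array([ 4.82180767e-04, -9.52256083e+01, -4.31044757e+01, -1.56640124e-05,
        5.15457577e-03,  1.30796952e-04]), 'tool_pos': array([0.15738627, 0.63023353, 0.23069964]), 'tcp_rot': array([ -93.3236064 ,   89.93128084, -107.35161054]), 'wrist_force': array([-0.50003223, -0.32999002,  0.53600446]), 'moment': array([ 0.03771483, -0.00941666,  0.02412883]), 'finger_gap': 0.08520036153258397}
-0.058201642173852035 -0.005424542119304282
```

View pics/s1.png

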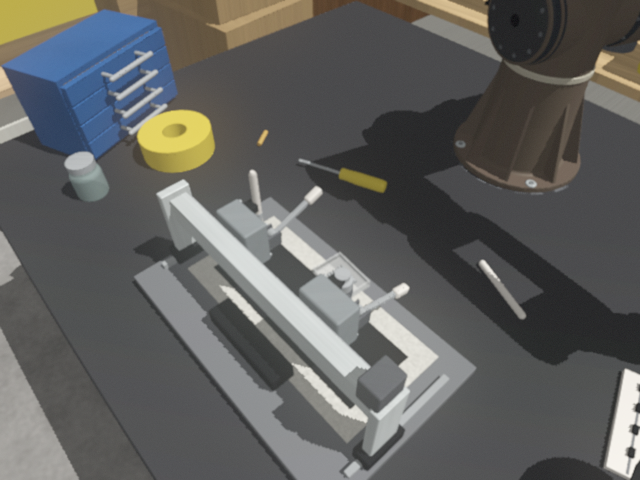

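View pics/t1.png

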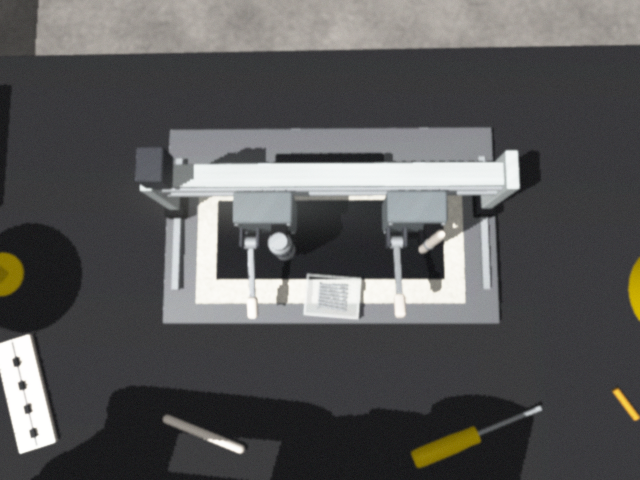

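The scene view shows the pen head at the upper left (grip about (314,195)) and the cutter head at (330,300) (grip (401,291)). The top view has the cutter on the left with its grip at (252,308), and the pen on the right with its grip at (400,306).

Run:
```python
from h import *
for f,gs in (("b.npz",{"cut":(252,308),"pen":(400,306)}),("a.npz",{"cut":(401,291),"pen":(315,195)})):
    s=dict(np.load(f)); P=cloud(s); m=s["pixels"].min(-1)
    for k,(u,v) in gs.items():
        W=P[v-14:v+15,u-12:u+13].reshape(-1,3); M=m[v-14:v+15,u-12:u+13].ravel()
        q=W[(M>165)&(W[:,2]>.05)]
        print(f,k,len(q),q.mean(0).round(4),q.min(0).round(3),q.max(0).round(3))
    if f[0]=="b":
        for k,(u,v) in {"cutlever":(250,255),"penlever":(397,252),"cutbody":(265,210),"penbody":(415,210),"bed":(180,310),"pen_lev2":(399,285),"cut_lev2":(251,285),"tray":(333,295),"gantry":(340,175),"trayrim":(308,300)}.items(): print(k,P[v-1:v+2,u-1:u+2].reshape(-1,3).mean(0).round(4))
    print((-s["R"].T@s["t"]).round(3))
s=r.get_state()
from scipy.spatial.transform import Rotation as R
print(R.from_euler("xyz",s["tcp_rot"],degrees=True).as_matrix().round(3))
```

```text
b.npz cut 234 [0.5438 0.1145 0.1015] [0.528 0.003 0.084] [0.561 0.123 0.844]
b.npz pen 285 [ 0.5431 -0.0767  0.156 ] [ 0.528 -0.085  0.14 ] [0.559 0.003 0.844]
cutlever [0.6118 0.1159 0.1126]
penlever [ 0.6126 -0.079   0.1228]
cutbody [0.6626 0.0896 0.1642]
penbody [ 0.6603 -0.098   0.1644]
bed [0.5407 0.2342 0.02  ]
pen_lev2 [ 0.5684 -0.0786  0.1398]
cut_lev2 [0.5725 0.1163 0.0991]
tray [0.5609 0.0059 0.0254]
gantry [ 0.7084 -0.0051  0.1566]
trayrim [0.5539 0.043  0.0223]
[0.53  0.003 0.844]
a.npz cut 179 [0.5498 0.12   0.0971] [0.527 0.111 0.083] [0.906 0.347 0.661]
a.npz pen 172 [ 0.5524 -0.0673  0.1601] [ 0.529 -0.083  0.141] [0.906 0.347 0.661]
[0.906 0.347 0.661]
[[-0.     0.242  0.97 ]
 [-0.001  0.97  -0.242]
 [-1.    -0.001 -0.   ]]
```

Measured against the given sizes, the cutter grip is at about (0.544, 0.117, 0.080) and the pen grip at about (0.543, -0.078, 0.150). These heights match 115 ∓ 35 mm. Moving over the cutter grip first.

move_arm(increments="1 0 -20 25 -0.024; 1 0 -40 50 -0.049; 1 0 -60 75 -0.073; 1 0 -80 100 -0.098; 1 0 -100 125 -0.122; 1 0 -121 150 -0.146; 1 0 -141 175 -0.171; 1 0 -162 200 -0.195; 1 0 -182 225 -0.220; 1 0 -202 250 -0.244", squeeze=30)

```text
time_s: 0.93
tool_pos: [0.3515, 0.3722, 0.2308]
tcp_rot: [-113.2, 89.9, -113.2]
wrist_force: [0.2, 0.2, 0.1]
finger_gap: 0.0853
```

move_arm(increments="1 0 -30 23 0; 1 0 -60 46 0; 1 0 -90 69 0; 1 0 -120 92 0; 1 0 -150 115 0; 1 0 -180 138 0; 1 0 -210 161 0; 1 0 -235 178 0; 1 0 -255 192 0; 1 0 -255 192 0")

```text
time_s: 1.77
tool_pos: [0.546, 0.1138, 0.2308]
tcp_rot: [-82.8, 89.9, -82.9]
wrist_force: [0.2, -0.7, 0.0]
finger_gap: 0.0854
```

Run:
```python
from h import *
from scipy.spatial.transform import Rotation as R
s=r.get_state();print(s["tool_pos"],R.from_euler("xyz",s["tcp_rot"],degrees=True).as_matrix().round(3))
w=r.snapshot("wrist");save(w,"w1.png");P=cloud(w);m=(w["pixels"].min(-1)>150)&(w["range_z"]>0)&(P[...,2]>.06)&(P[...,2]<.12)&(abs(P[...,0]-.544)<.03)&(abs(P[...,1]-.116)<.03)
print(m.sum(),P[m].mean(0),P[m].min(0),P[m].max(0));
```

```text
[0.5459932  0.11384855 0.23078719] [[ 0.     0.002  1.   ]
 [-0.002  1.    -0.002]
 [-1.    -0.002  0.   ]]
702 [0.54789418 0.11717885 0.09463448] [0.52839433 0.11074494 0.08558782] [0.57399898 0.12383644 0.10216354]
```

View pics/w1.png

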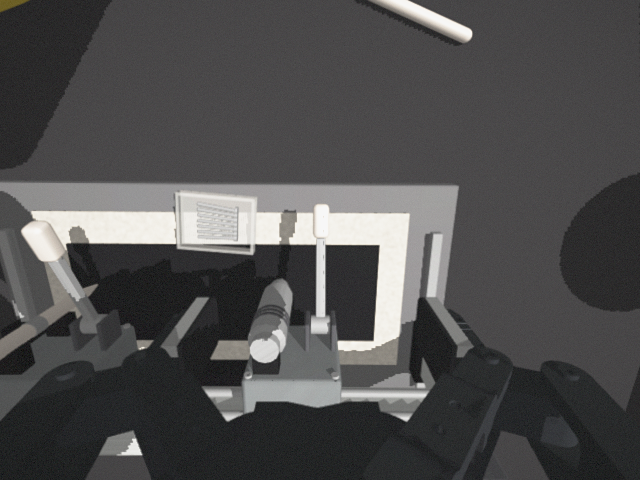

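The wrist view shows the cutter grip at (321,220) with the stubby cutter beside it at (270,320), and nothing under the fingers. The range cloud puts the grip at y = 0.117. Lowering onto it with the jaws half open.

move_arm(increments="0.2 17 1 -1 0; 0.2 40 3 -2 0; 0.2 65 3 -2 0; 0.2 90 3 -2 0; 0.2 115 3 -2 0; 0.2 135 3 -2 0; 0.2 150 3 -2 0; 0.2 162 3 -2 0; 0.2 170 3 -2 0; 0.2 170 3 -2 0")

```text
time_s: 2.65
tool_pos: [0.5411, 0.1186, 0.0592]
tcp_rot: [-151.4, 89.8, -151.5]
wrist_force: [-0.5, -0.5, 0.3]
finger_gap: 0.0515
```

move_arm(increments="-1 0 0 0 0; -1 0 0 0 0; -1 0 0 0 0; -1 0 0 0 0; -1 0 0 0 0; -1 0 0 0 0; -1 0 0 0 0; -1 0 0 0 0; -1 0 0 0 0; -1 0 0 0 0")

```text
time_s: 3.48
tool_pos: [0.5413, 0.1173, 0.0599]
tcp_rot: [-134.2, 89.8, -134.3]
wrist_force: [-0.0, -17.8, 1.2]
finger_gap: 0.0136
```

move_arm(increments="-1 -4 -1 -1 0; -1 -8 -1 -3 0; -1 -12 -1 -4 0; -1 -16 -1 -5 0; -1 -20 -1 -6 0; -1 -24 -1 -6 0; -1 -28 -1 -7 0; -1 -32 -1 -7 0; -1 -36 -1 -7 0; -1 -40 -1 -7 0")

```text
time_s: 4.32
tool_pos: [0.5348, 0.1166, 0.1005]
tcp_rot: [-127.5, 89.8, -127.6]
wrist_force: [4.8, 3.8, -6.4]
finger_gap: 0.0134
```

move_arm(increments="-1 -4 0 0 0; -1 -8 0 0 0; -1 -12 0 1 0; -1 -16 0 2 0; -1 -20 0 3 0; -1 -24 0 4 0; -1 -28 0 5 0; -1 -32 0 7 0; -1 -33 0 7 0; -1 -33 0 7 0")

```text
time_s: 5.15
tool_pos: [0.5409, 0.1166, 0.1324]
tcp_rot: [-146.1, 89.7, -146.3]
wrist_force: [4.2, 4.3, -27.4]
finger_gap: 0.013
```

Run:
```python
from h import *
a=r.snapshot("scene");b=r.snapshot("top")
save(a,"s2.png");P=cloud(b)
print(r.get_state()["tool_pos"])
for v in (250,260,270,280): print(P[v,248:254,:].mean(0).round(3))
```

```text
[0.54092015 0.11660449 0.13237008]
[0.565 0.048 0.549]
[0.56  0.048 0.551]
[0.554 0.047 0.554]
[0.549 0.047 0.558]
```

View pics/s2.png

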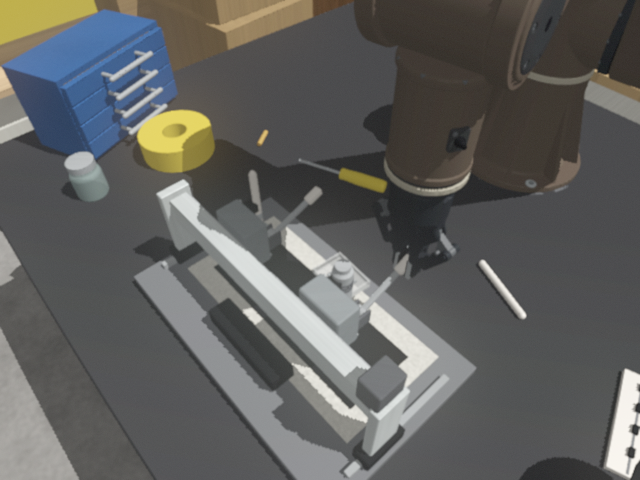

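The lever is now up (grip near (403,262)), and 27 N of downward force says it is against its stop. Releasing and going up.

move_arm(increments="-0.2 1 0 0 0; 0.1 1 0 0 0; 0.2 1 0 0 0; 0.2 1 0 0 0; 0.2 1 0 0 0; 0.2 1 0 0 0; 0.2 -5 0 0 0; 0.2 -30 0 0 0; 0.2 -60 0 0 0; 0.2 -95 0 0 0")

```text
time_s: 6.08
tool_pos: [0.5404, 0.1167, 0.2279]
tcp_rot: [-153.6, 89.6, -153.7]
wrist_force: [0.4, 0.3, -0.3]
finger_gap: 0.0513
```

move_arm(increments="0.2 0 -20 0 0; 0.2 0 -45 0 0; 0.2 0 -70 0 0; 0.2 0 -95 0 0; 0.2 0 -120 0 0; 0.2 0 -145 0 0; 0.2 0 -170 0 0; 0.2 0 -185 0 0; 0.2 0 -195 0 0; 0.2 0 -195 0 0")

```text
time_s: 6.92
tool_pos: [0.5401, -0.0798, 0.229]
tcp_rot: [-149.2, 89.6, -149.4]
wrist_force: [0.5, 0.6, 1.5]
finger_gap: 0.0514
```

Run:
```python
from h import *
from scipy.spatial.transform import Rotation as R
s=r.get_state();print(s["tool_pos"],R.from_euler("xyz",s["tcp_rot"],degrees=True).as_matrix().round(3))
w=r.snapshot("wrist");save(w,"w2.png");a=r.snapshot("scene")
for x in (w,a):
  P=cloud(x)
  for y in (-.078,.117):
    m=(x["pixels"].min(-1)>110)&(x["range_z"]>0)&(P[...,2]>.06)&(P[...,2]<.18)&(abs(P[...,0]-.544)<.025)&(abs(P[...,1]-y)<.02)
    if m.sum(): print(y,m.sum(),P[m].mean(0),P[m].min(0),P[m].max(0))
```

```text
[ 0.54010559 -0.07984658  0.22899305] [[-0.006  0.003  1.   ]
 [-0.004  1.    -0.003]
 [-1.    -0.004 -0.006]]
-0.078 865 [ 0.54378322 -0.0771278   0.15280143] [ 0.5280127  -0.08390255  0.14084385] [ 0.56891915 -0.07031851  0.15975106]
0.117 1240 [0.54553827 0.11399418 0.15551278] [0.5309535  0.10814909 0.13852832] [0.56889074 0.12300812 0.16359972]
-0.078 223 [ 0.54907179 -0.07548465  0.14971844] [ 0.52979118 -0.0850374   0.13769295] [ 0.56896383 -0.06963561  0.16043073]
0.117 274 [0.55068302 0.11796582 0.15442096] [0.53348637 0.11006357 0.13939852] [0.56863802 0.12392221 0.16446307]
```

View pics/w2.png

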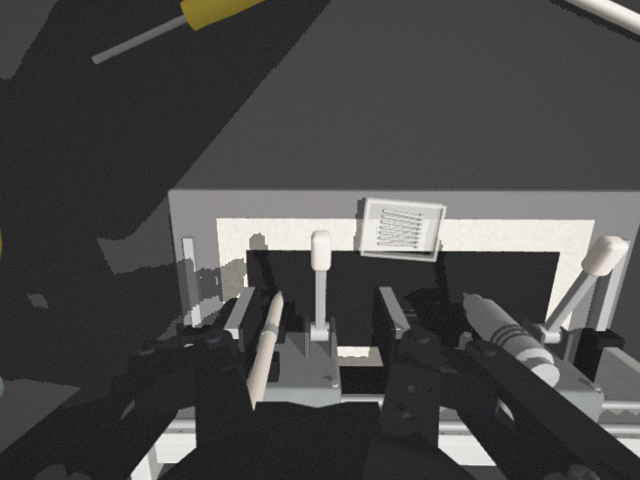

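The wrist view shows the pen grip centred at (320,250), the slim pen at (268,340), and the cutter lever raised at (605,255). Range puts the pen grip at y = -0.077, x = 0.543 and the cutter grip at its raised height. Going down on the pen grip.

move_arm(increments="0.2 8 1 1 0; 0.2 20 2 2 0; 0.2 35 3 3 0; 0.2 50 3 3 0; 0.2 65 3 3 0; 0.2 80 3 3 0; 0.2 90 3 3 0; 0.2 96 3 3 0; 0.2 98 3 3 0; 0.2 98 3 3 0")

```text
time_s: 7.85
tool_pos: [0.5423, -0.075, 0.1305]
tcp_rot: [-157.2, 89.5, -157.3]
wrist_force: [0.1, -0.7, -0.1]
finger_gap: 0.0508
```

move_arm(increments="-1 0 0 0 0; -1 0 0 0 0; -1 0 0 0 0; -1 0 0 0 0; -1 0 0 0 0; -1 0 0 0 0; -1 0 0 0 0; -1 0 0 0 0; -1 0 0 0 0; -1 0 0 0 0")

```text
time_s: 8.68
tool_pos: [0.5426, -0.0768, 0.1312]
tcp_rot: [-139.4, 89.5, -139.5]
wrist_force: [-3.5, -18.3, 2.4]
finger_gap: 0.0136
```

move_arm(increments="-1 4 -1 -1 0; -1 8 -1 -3 0; -1 12 -1 -4 0; -1 16 -1 -5 0; -1 20 -1 -6 0; -1 24 -1 -6 0; -1 28 -1 -7 0; -1 32 -1 -7 0; -1 36 -1 -7 0; -1 40 -1 -7 0")

```text
time_s: 9.52
tool_pos: [0.5358, -0.0777, 0.0918]
tcp_rot: [-134.4, 89.6, -134.5]
wrist_force: [0.6, 5.6, 5.1]
finger_gap: 0.013
```

move_arm(increments="-1 4 0 0 0; -1 8 0 0 0; -1 12 0 1 0; -1 16 0 2 0; -1 20 0 3 0; -1 24 0 4 0; -1 28 0 5 0; -1 32 0 7 0; -1 33 0 7 0; -1 33 0 7 0")

```text
time_s: 10.35
tool_pos: [0.5429, -0.0778, 0.0599]
tcp_rot: [-130.5, 89.6, -130.6]
wrist_force: [-6.5, 5.7, 24.3]
finger_gap: 0.0133
```

The pen lever is at its stop (24 N up). Releasing and retreating.

move_arm(increments="-0.2 -1 0 0 0; 0.1 -1 0 0 0; 0.2 -1 0 0 0; 0.2 -1 0 0 0; 0.2 -1 0 0 0; 0.2 -1 0 0 0; 0.2 -5 0 0 0; 0.2 -30 0 0 0; 0.2 -60 0 0 0; 0.2 -95 0 0 0")

```text
time_s: 11.18
tool_pos: [0.5422, -0.0771, 0.1551]
tcp_rot: [-148.2, 89.5, -148.3]
wrist_force: [0.5, 0.5, -0.3]
finger_gap: 0.0509
```

move_arm(increments="0.2 -20 0 0 0; 0.2 -45 0 0 0; 0.2 -70 0 0 0; 0.2 -90 0 0 0; 0.2 -100 0 0 0; 0.2 -100 0 0 0; 0.2 -100 0 0 0; 0.2 -100 0 0 0; 0.2 -100 0 0 0; 0.2 -100 0 0 0")

```text
time_s: 12.02
tool_pos: [0.5424, -0.0766, 0.2539]
tcp_rot: [-155.8, 89.4, -156.0]
wrist_force: [0.0, 0.0, 0.4]
finger_gap: 0.0512
```

Run:
```python
from h import *
s=r.get_state();print(s["tool_pos"],s["wrist_force"])
w=r.snapshot("wrist");a=r.snapshot("scene");save(a,"s3.png")
for x in (w,a):
  P=cloud(x)
  for y in (-.078,.117):
    m=(x["pixels"].min(-1)>110)&(x["range_z"]>0)&(P[...,2]>.06)&(P[...,2]<.18)&(abs(P[...,0]-.544)<.025)&(abs(P[...,1]-y)<.02)
    if m.sum(): print(y,m.sum(),P[m].mean(0),P[m].min(0),P[m].max(0))
```

```text
[ 0.54238682 -0.07656381  0.25386198] [0.02009852 0.03673207 0.43326616]
-0.078 542 [ 0.54728372 -0.07726143  0.08836032] [ 0.52974801 -0.08425926  0.07887173] [ 0.56883764 -0.0707788   0.09656475]
0.117 1091 [0.54583654 0.11406127 0.1551763 ] [0.53027527 0.10863361 0.13887053] [0.56893915 0.12348235 0.1632533 ]
-0.078 160 [ 0.54924844 -0.07499117  0.08714625] [ 0.52909017 -0.08419148  0.07333226] [ 0.56890887 -0.06949472  0.09558945]
0.117 274 [0.55083408 0.11790917 0.1543477 ] [0.53395768 0.10938124 0.14027117] [0.56860025 0.12389102 0.16344738]
```

View pics/s3.png

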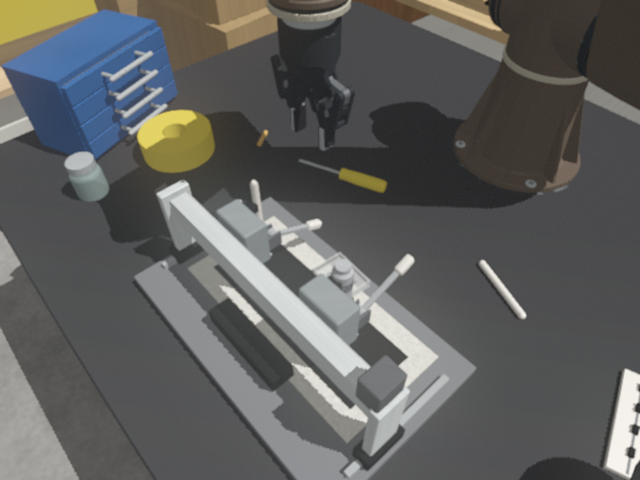

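The picture shows the cutter lever up (grip (405,264)), the pen lever down (grip (314,225)) and the gripper clear of everything. Handing in.

```bash
python3 -c "
from rig import r
print(r.close_job())"
```

```text
the job is handed in; nothing more can be done
None
```

I raised the cutter lever first, then lowered the pen lever, let go of both and handed the job in at about 12 s; no verdict was reported. I gripped each lever by its white grip and moved it along its arc until it met its stop, at about 27 N for the cutter and 24 N for the pen.

- **Levers:** after letting go, the wrist range cloud put the top of the cutter grip at about 0.163 m and the top of the pen grip at about 0.097 m. That fits fully raised and fully lowered.
- **Disagreement:** the pen grip measured about 4–5 mm lower than the cutter grip in both the raised and the lowered position. I took this as calibration bias, since it is well inside the tolerance.
- **Robot:** the gripper was about 10 cm clear above the heads, with almost no wrist force (0.4 N).
- **During the grips:** the wrist felt a sideways force of about 18 N as the fingers closed on each lever, which I relieved by shifting 1 mm.

No check failed.

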